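# Poise the hand magnifier over the small slide

## Robot

A 7-joint arm with a two-finger parallel gripper is mounted at the origin on the work surface. World frame = base frame: x ahead of the robot, y to its left, z up, the work surface at z = 0. Lengths are in mm, angles in rad, forces in N, time in s.
With the tool pointing down it reaches from about 425 to 975 mm from the base axis. Payload 16.7 kg.
Tool frame: the origin (TCP) lies midway between the tips of the shut fingers; the grasp point (between the pads) lies behind it (grip_depth is the z of the grasp point in the tool frame, in mm); z points along the fingers, x is the direction in which the jaws open and shut, and the axes are right-handed (so a half turn about z gives the same grasp; the last joint's range is limited). The gripper opens to 85 mm and grips with 20 to 120 N. Pads are 22 mm wide; open, the fingers measure 114 mm over their backs; the gripper's body (76 mm by 85 mm) begins 54 mm behind the grasp point. The pads swing forward as they close: fully open they stand 13 mm farther back than shut.
Start: joints at [0.969, 0.426, 0.074, 1.606, -0.034, 1.111, -0.067], TCP at [295.267, -606.954, 231.302] pointing down, gripper open.
Joint ranges: [-2.85, 2.85], [-0.5, 2.14], [-1.23, 1.37], [0.21, 2.46], [-1.02, 4.16], [0.16, 2.05], [-2.73, 2.73]. Speed limits (rad/s): [1.89, 1.89, 2.39, 2.39, 3.01, 3.01, 3.01].

## Interface

Orientations are given as a 3x3 rotation matrix whose columns are the frame's x, y, z axes.
In Python, from plant import move_pose, move_linear, move_j, grip, hold, ik, read_state, snapshot, camera_params, IKError, job_done, grip_depth gives the robot as it stands. Calls block until the motion is done:
- move_pose(position, orientation): joint-space move of the TCP to a pose.
- move_linear(position, velocity=150, frame=None): straight line of the TCP; frame=None keeps the orientation; velocity is the mean speed in mm/s.
- move_j(angles): joint-space move.
- grip(opening, grip_force=None): opening from 0.0 (shut) to 1.0 (fully open); grip_force is the grip in N (None keeps the last); returns when the fingers have stopped.
- hold(seconds).
- ik(position, orientation): joint angles nearest the present ones, or None.
- read_state(): the state.
- snapshot(name): name is "side" or "top" or "wrist"; returns the picture (400x640x3 uint8, red, green, blue); there is no depth.
- camera_params(name): a dict with "fx", "fy", "cx", "cy" (pixels), "dist_coeffs" ([k1, k2, p1, p2, k3] as OpenCV has them; the pictures are not rectified), "extrinsics" (4x4, takes a point from camera to world coordinates). Camera axes: x right, y up, looking along -z (the intrinsics and any distortion apply to the point x, -y, -z); pixel columns grow to the right and rows downward; lengths in mm; the calibration is good to about 2 mm. A picture is of the moment at which its call begins: read the wrist's pose just before it. camera_params takes no time and is no camera call; for the wrist camera it gives the pose at the moment of the call.
A pose or a line that the arm cannot do raises IKError and nothing moves.
- job_done(): hands the job in, once; it reports no verdict.
The state is a dict: "time_s": time; "qpos": joint angles; "qd": joint speeds; "joint_torque": joint torques, N m; "ee_pos": TCP position; "ee_rot": TCP orientation; "wrist_force": force on the tool from outside, world axes, zero at the start; "ft_torque": the same for the moment, N m; "width": opening from 0.0 (shut) to 1.0 (fully open).
Only numpy, scipy, OpenCV 4.12 (cv2) and the standard library are available. Lean on these libraries where they do the work, as an engineer would, in place of code of your own. Each camera call takes 0.05 s, during which the arm holds its last target. There are 200 camera calls.

## Task

Get ready to look at the small 35 mm slide on the light box: push the light box's dimmer fully home at its bright end (where the tick marks grow longest), then take the hand magnifier, lift it over the long slide file and hold it level and centred over that slide's picture, with its lens rim about 20 mm above the slide. The magnifier must not touch the slides or the light box, and the slides, the slide file and the mug stay where they are. Finish while still holding the magnifier steady there; do not put it down.

Things in the scene. Friction and masses are not known exactly. Their poses are not given: they have to be found in the camera images.
- lightbox: Grey LED light box, 300 (its x) x 180 (its y) x 24 mm high, fixed to the desk, with a white diffuser on top; it stands to the left or the right of the slide file, turned by up to 0.2 rad. Origin at the centre of its underside; x points away from the robot along its long side, y is across it, z up. The dimmer is on the border of its top nearest the robot; the three slides lie in a row along x on the diffuser (their centres 70 mm or more from the dimmer slot).
- dimmer (a joint): Slide dimmer of the light box, m: 0 = dark end, 0.060 = bright end stop. It moves along the light box's +y as the value grows (the ticks beside the slot grow longer that way) and stays where it is left; sliding it takes about 1.5 N. It starts anywhere between 0 and 0.035.
- dimmer_cap (a point): Centre of the dimmer's black grip: a block 12 mm along the slot, 24 mm across it and 14 mm high, its underside 3 mm and its top 17 mm above the light box's top face (this point 10 mm above that face). It moves with the dimmer; axes as the light box's.
- small_slide_top (a point): Centre of the picture on the top face of the small slide: a loose grey glass mount 50 x 50 x 3.2 mm with a 36 x 24 mm picture, lying on the light box. This is the one to look at. z up.
- large_slide_a_top (a point): Centre of the top face of a large slide: a loose grey glass mount 70 x 70 x 3.2 mm with a 56 x 56 mm picture, lying on the light box; leave it alone.
- large_slide_b_top (a point): The same for the other large slide.
- lens (a point): Centre of the underside of the magnifier's round head (lens rim 52 mm across, 16 mm high, open underneath; the lens itself is recessed). The magnifier is one rigid black piece of 0.09 to 0.19 kg that lies loose and flat on the desk on the other side of the slide file, pointing anywhere. z is the lens axis, up; x points from the handle to the lens along the magnifier.
- handle (a point): Where to grip the magnifier, on its handle near its balance point, half-way up: 76 mm behind the lens point (along -x of the magnifier) and 11 mm above its underside. The handle is a bar 24 mm wide (along y), 22 mm high and 105 mm long, from 66 mm behind this point to 39 mm ahead of it; handle and lens rim are flush underneath. Axes as for the lens.
- slide_file: Long cardboard archive box full of upright slides, 310 (its x) x 66 (its y) mm, 70 mm high with its index cards, 1.3 kg, standing loose on the desk between magnifier and light box, its length pointing away from the robot. Origin at the centre of its underside.
- mug: White mug, 80 mm across and 92 mm high, loose on the desk beyond the slide file. Origin at the centre of its underside.
Not all that is in view belongs to the job. Of the things shaped like the part that bears lens, the black one is meant. Leave any brown or red look-alike of the part that bears small_slide_top alone.

How it is judged (in metres and radians):
On the way, in this order (a step that is already met when the one before it is completed fails the run):
1. the dimmer is pushed home at its bright end (value of joint dimmer above 0.057 m), for 0.2 s.
2. the magnifier passes above the slide file (y of lens in the frame of slide_file between -0.05 and 0.05 m and height (world z) of lens above 0.07 m).
At the end, for the whole second after the job is handed in: Dimmer within 3 mm of its bright stop; magnifier held still by the fingers, lens within 7 mm of the small picture's centre, rim 10 to 30 mm above that slide, level within 0.14 rad, touching nothing else; slides within 6 mm, slide file and mug within 12 mm of their first places (value of joint dimmer above 0.057 m and horizontal distance between lens and small_slide_top below 0.007 m and z of lens in the frame of small_slide_top between 0.01 and 0.03 m and angle between lens's own z axis and vertical below 0.14 rad and contact force between magnifier and the fingers above 1 N and contact force between magnifier and small_slide below 0.1 N and contact force between magnifier and large_slide_a below 0.1 N and contact force between magnifier and large_slide_b below 0.1 N and contact force between magnifier and lightbox below 0.1 N and contact force between magnifier and slide_file below 0.1 N and contact force between magnifier and mug below 0.1 N and linear speed of magnifier below 0.02 m/s and distance of each of small_slide_top, large_slide_a_top, large_slide_b_top from where it was at the start of the episode below 0.006 m and distance of each of slide_file, mug from where it was at the start of the episode below 0.012 m); the arm keeps its last pose, push and grip.
It fails at once if the magnifier touches a slide or the light box (contact force between magnifier and small_slide above 0.5 N or contact force between magnifier and large_slide_a above 0.5 N or contact force between magnifier and large_slide_b above 0.5 N or contact force between magnifier and lightbox above 0.5 N).
It fails at once if a slide is shifted by more than 6 mm (distance of any of small_slide_top, large_slide_a_top, large_slide_b_top from where it was at the start of the episode above 0.006 m).
It fails at once if the slide file or the mug is shifted by more than 12 mm or tipped (distance of any of slide_file, mug from where it was at the start of the episode above 0.012 m or angle between any of slide_file, mug's own z axis and vertical above 0.15 rad).
It also fails if it takes over 58 s, if anything falls off the work surface, if the arm or the gripper's body presses on something with over 40 N, if the wrist force passes 120 N, or if a joint passes its speed limit or range.

## Working session

There is one attempt and no reset: what is moved stays moved. The work goes in short steps, each a Python script; the robot and the scene stay as the last script left them, time stands still between calls to the robot, and variables do not carry over. Pictures are saved under pics/ and viewed, about 8 in all and at most 12, crops included, and the job is handed in when it is done.

```bash
mkdir -p pics && ls
python3 - <<'E'
from plant import *
import cv2, numpy as np
print(grip_depth, read_state()['time_s'])
for n in ("top","side"):
    im=snapshot(n); cv2.imwrite(f"pics/{n}0.png",im[...,::-1])
    p=camera_params(n); print(n,{k:np.round(v,3).tolist() for k,v in p.items()})
a=[cv2.imread(f"pics/{n}0.png") for n in ("top","side")]
E
```

```text
pics
-18.700000000000003 0.0
top {'fx': 494.9, 'fy': 494.9, 'cx': 316.962, 'cy': 193.866, 'dist_coeffs': [0.004, 0.0, 0.0, 0.0, 0.0], 'extrinsics': [[-0.007, 0.988, -0.156, 409.564], [-1.0, -0.003, 0.026, -9.718], [0.025, 0.156, 0.987, 1076.266], [0.0, 0.0, 0.0, 1.0]]}
side {'fx': 379.067, 'fy': 379.067, 'cx': 320.327, 'cy': 196.648, 'dist_coeffs': [-0.094, 0.0, 0.0, 0.0, 0.0], 'extrinsics': [[0.989, 0.059, -0.136, 445.57], [-0.146, 0.54, -0.829, -767.702], [0.025, 0.84, 0.542, 555.962], [0.0, 0.0, 0.0, 1.0]]}
```

View pics/top0.png

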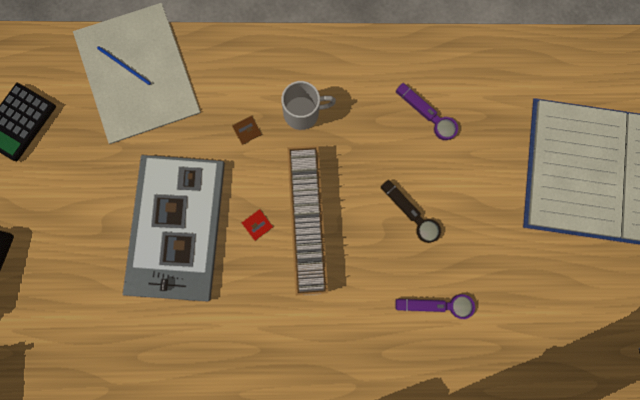

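View pics/side0.png

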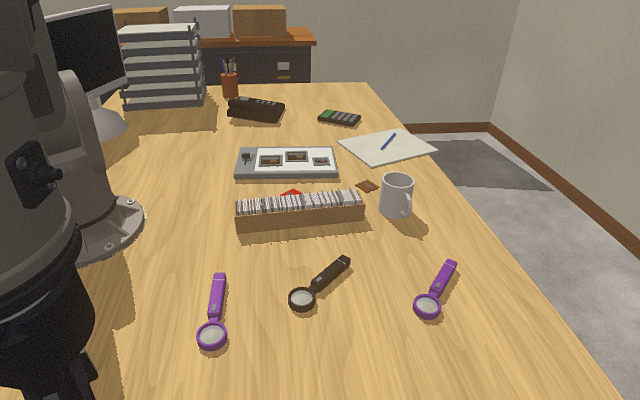

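The top view shows the light box on the left (+y) with the dimmer cap at about (166,285). The slides are at (178,248), (170,210) and the small one at (190,178). The slide file is at about (307,220) and the mug at (300,105).

- **Magnifier candidates:** purple (445,128), black (428,230), purple (462,306). The black one is the one named in the task.
- **Small slide candidates:** grey on the diffuser (190,178), red (257,225), brown (247,130). The grey one on the light box fits the description.

I'll confirm both with an enlarged crop.

```bash
cat > h.py <<'E'
from plant import *
import cv2, numpy as np
def ray(uv,p):
    K=np.array([[p['fx'],0,p['cx']],[0,p['fy'],p['cy']],[0,0,1.]])
    n=cv2.undistortPoints(np.array(uv,float).reshape(-1,1,2),K,np.array(p['dist_coeffs'])).reshape(-1,2)
    E=np.array(p['extrinsics']); d=np.c_[n[:,0],-n[:,1],-np.ones(len(n))]@E[:3,:3].T
    return E[:3,3],d
def cast(uv,p,z):
    o,d=ray(uv,p); return o+d*((z-o[2])/d[:,2])[:,None]
def proj(X,p):
    E=np.array(p['extrinsics']); c=(np.atleast_2d(X)-E[:3,3])@E[:3,:3]
    K=np.array([[p['fx'],0,p['cx']],[0,p['fy'],p['cy']],[0,0,1.]])
    return cv2.projectPoints(np.c_[c[:,0],-c[:,1],-c[:,2]],np.zeros(3),np.zeros(3),K,np.array(p['dist_coeffs']))[0].reshape(-1,2)
def down(a):  # tool pointing down, jaw axis x at world angle a
    c,s=np.cos(a),np.sin(a); return np.array([[c,s,0],[s,-c,0],[0,0,-1.]])
E
python3 - <<'E'
from h import *
im=cv2.imread('pics/top0.png'); p=camera_params('top')
c1=cv2.resize(im[140:310,110:240],None,fx=3.4,fy=3.4,interpolation=cv2.INTER_CUBIC)
c2=cv2.resize(im[170:250,375:450],None,fx=4.4,fy=4.4,interpolation=cv2.INTER_CUBIC)
o=np.zeros((600,800,3),np.uint8); o[:c1.shape[0],:c1.shape[1]]=c1; o[:c2.shape[0],455:455+c2.shape[1]]=c2
cv2.imwrite('pics/crop1.png',o)
P=lambda n,x:print(n,np.round(x[:,:2]).tolist())
hsv=cv2.cvtColor(im,cv2.COLOR_BGR2HSV)
m=np.zeros(im.shape[:2],np.uint8); r=np.s_[140:310,115:235]
m[r]=((hsv[r][...,1]<60)&(hsv[r][...,2]>130))*255
cs=max(cv2.findContours(m,0,2)[0],key=cv2.contourArea)
P('diffuser',cast(cv2.boxPoints(cv2.minAreaRect(cs)),p,24))
P('slides a,b,small',cast([[178,248],[170,210],[190,178]],p,27))
P('cap',cast([[166,285]],p,41))
P('file corners top',cast([[289,149],[316,149],[297,293],[326,291]],p,60))
P('mug',cast([[300,103]],p,92))
P('mag lens, tail',cast([[428,231],[388,186]],p,18))
E
```

```text
diffuser [[423.0, 349.0], [662.0, 335.0], [644.0, 180.0], [406.0, 199.0]]
slides a,b,small [[461.0, 255.0], [542.0, 275.0], [611.0, 235.0]]
cap [[386.0, 273.0]]
file corners top [[666.0, 22.0], [666.0, -35.0], [368.0, 5.0], [372.0, -53.0]]
mug [[756.0, -2.0]]
mag lens, tail [[495.0, -276.0], [594.0, -192.0]]
```

View pics/crop1.png

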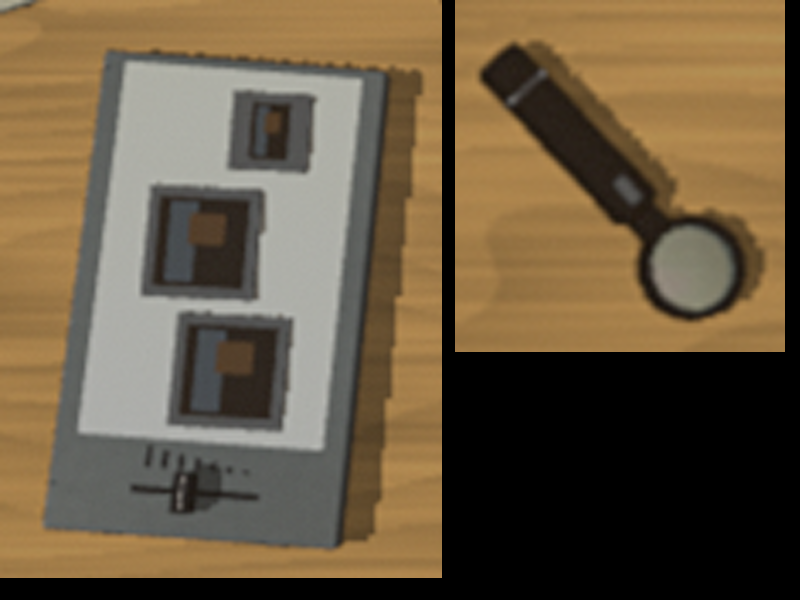

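The crop confirms both choices. The black magnifier has its lens at crop (692,268) and its tail at (500,60). The small grey slide is at crop (270,131), and the ticks grow to the left, which is +y. The dimmer cap is at crop (185,492) and the slot runs from (132,489) to (258,497). Next I'll hover over the light box for a closer wrist view.

Run:
```python
from h import *
p=camera_params('top')
C=lambda l:cast(np.array(l)/3.4+[110,140],p,24)
print('box',C([[107,52],[387,72],[340,545],[45,525]]).round().tolist(),'slot',C([[132,489],[258,497]]).round().tolist())
s=read_state();E=np.array(camera_params('wrist')['extrinsics']);R=np.array(s['ee_rot'])
print('cam in tool',(R.T@(E[:3,3]-np.array(s['ee_pos']))).round(1),(R.T@E[:3,:3]).round(2).tolist())
print(R.round(2).tolist())
for a in (-.09,-.09+np.pi/2,-.09-np.pi/2,-.09+np.pi):
    for q in ([480,240,330],[500,240,280],[386,230,35]):
        j=ik(q,down(a)); print(round(a,2),q,None if j is None else np.round(j,2).tolist())
```

```text
box [[661.0, 341.0, 24.0], [648.0, 164.0, 24.0], [353.0, 186.0, 24.0], [367.0, 364.0, 24.0]] slot [[388.0, 313.0, 24.0], [382.0, 236.0, 24.0]]
cam in tool [   0.7  -68.3 -143. ] [[1.0, -0.0, -0.0], [-0.0, -0.96, -0.27], [-0.0, 0.27, -0.96]]
[[0.44, -0.9, -0.0], [-0.9, -0.44, 0.0], [-0.0, 0.0, -1.0]]
-0.09 [480, 240, 330] [0.26, 0.24, -0.99, 1.74, 0.21, 1.27, -0.86]
-0.09 [500, 240, 280] [0.23, 0.32, -0.96, 1.78, 0.28, 1.19, -0.9]
-0.09 [386, 230, 35] [0.21, 0.61, -1.08, 2.21, 0.79, 0.79, -1.49]
1.48 [480, 240, 330] [0.28, 0.24, -1.0, 1.74, 0.21, 1.27, 0.7]
1.48 [500, 240, 280] [0.25, 0.32, -0.98, 1.78, 0.29, 1.2, 0.66]
1.48 [386, 230, 35] [0.24, 0.64, -1.13, 2.2, 0.82, 0.82, 0.05]
-1.66 [480, 240, 330] [0.21, 0.22, -0.92, 1.75, 0.18, 1.26, -2.41]
-1.66 [500, 240, 280] [0.14, 0.28, -0.84, 1.78, 0.23, 1.18, -2.43]
-1.66 [386, 230, 35] [-1.06, 0.4, 0.45, 2.27, -0.34, 0.53, -2.0]
3.05 [480, 240, 330] [0.3, 0.25, -1.03, 1.74, 0.22, 1.27, 2.27]
3.05 [500, 240, 280] [0.27, 0.34, -1.03, 1.77, 0.31, 1.2, 2.21]
3.05 [386, 230, 35] [0.17, 0.58, -1.03, 2.21, 0.74, 0.76, 1.69]
```

Run:
```python
from h import *
move_pose([490,245,300],down(1.494)); grip(0.0)
p=camera_params('wrist'); im=snapshot('wrist')[...,::-1]; cv2.imwrite('pics/w1.png',im)
np.save('w1.npy',p,allow_pickle=True); print(p['fx'],p['dist_coeffs'],read_state()['time_s'])
```

```text
295.1932724526927 [-0.04926444  0.          0.          0.          0.        ] 3.9917
```

View pics/w1.png

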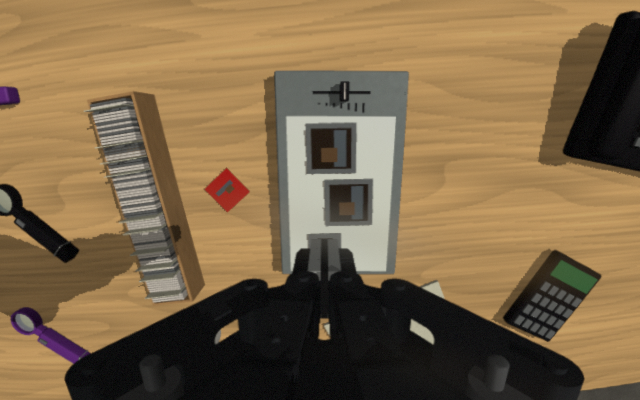

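The wrist view, with image down being +x, shows the cap at (345,91), the slot from (313,91) to (370,93), the ticks longest on the right (+y), and large slides at (331,148) and (348,202). The fingers hide the small slide. I'll compute the cap position and push it.

Run:
```python
from h import *
p=np.load('w1.npy',allow_pickle=True).item()
print('cap',cast([[345,82],[345,101]],p,41).round(1).tolist(),'slot',cast([[313,91],[370,93]],p,24).round(1).tolist())
print('box',cast([[275,71],[408,71],[395,273]],p,24).round(1).tolist())
print('large',cast([[331,148],[348,202]],p,27).round(1).tolist())
t=camera_params('top'); print('top cap', cast(np.array([[185,482]])/3.4+[110,140],t,41).round(1))
R=down(1.494)
for q in ([384,225,110],[384,225,33],[389,290,33]):
    j=ik(q,R); print(None if j is None else np.round(j,2))
```

```text
cap [[375.7, 280.0, 41.0], [399.0, 278.6, 41.0]] slot [[381.9, 237.8, 24.0], [390.1, 314.0, 24.0]]
box [[352.7, 189.8, 24.0], [365.7, 365.5, 24.0], [661.9, 344.1, 24.0]]
large [[459.1, 256.5, 27.0], [538.7, 275.8, 27.0]]
top cap [[392.1 276.3  41. ]]
[ 0.16  0.36 -0.96  2.17  0.41  0.8   0.43]
[ 0.02  0.48 -0.81  2.22  0.58  0.66  0.28]
[-0.11  0.53 -0.8   2.14  0.6   0.71  0.18]
```

Run:
```python
from h import *
R=down(1.494); d=np.array([0.077,0.997,0]); s0=np.array([384,238,32.])
move_pose(s0+[0,0,70],R); move_linear(s0,100)
f0=np.array(read_state()['wrist_force']); print(f0.round(1))
move_linear(s0+d*12,80); k=12
while k<66:
    k+=3; move_linear(s0+d*k,40); s=read_state(); f=np.array(s['wrist_force'])-f0
    print(k,np.round(s['ee_pos'],1).tolist(),f.round(1).tolist())
    if -f[1]>10: break
hold(0.4)
p=camera_params('wrist'); im=snapshot('wrist')[...,::-1]; cv2.imwrite('pics/w2.png',im)
move_linear(s0+d*(k-10),80); move_linear(s0+d*(k-10)+[0,0,90],200)
cv2.imwrite('pics/top2.png',cv2.resize(snapshot('top')[230:310,110:240,::-1],None,fx=4,fy=4,interpolation=cv2.INTER_CUBIC))
print(read_state()['time_s'])
```

```text
[ 0.2 -0.1  0.1]
15 [385.1, 253.0, 32.0] [0.5, -0.4, 0.3]
18 [385.4, 256.1, 32.0] [-0.4, 0.4, -1.0]
21 [385.6, 259.2, 32.0] [0.1, 0.6, -0.6]
24 [385.8, 262.1, 32.0] [-0.7, -0.9, -1.2]
27 [386.1, 265.1, 32.0] [-0.5, -0.2, -0.2]
30 [386.3, 268.2, 32.0] [0.5, -0.6, -0.2]
33 [386.5, 271.2, 32.0] [0.4, 0.0, 0.3]
36 [386.8, 274.2, 32.0] [-0.2, 0.3, -0.9]
39 [387.0, 277.1, 32.0] [0.0, -0.1, -0.5]
42 [387.3, 280.1, 32.0] [-0.8, 0.2, 0.0]
45 [387.5, 283.1, 32.0] [0.4, 0.5, 0.3]
48 [387.7, 286.1, 32.0] [-0.7, -0.0, -0.6]
51 [387.8, 287.9, 31.8] [-1.4, -6.2, 2.7]
54 [387.9, 288.5, 31.5] [-2.0, -20.1, 14.5]
10.9167
```

The push force rose only at y≈288, which is the end stop expected at about 287–292. Next I'll take close wrist views of the small slide and the black magnifier.

Run:
```python
from h import *
move_pose([690,250,270],down(1.494))
out=[]
def snap(n):
    p=camera_params('wrist'); im=snapshot('wrist')[...,::-1]; cv2.imwrite(f'pics/{n}.png',im); np.save(n+'.npy',p,allow_pickle=True); return im,p
im,p=snap('w3')
g=proj([[611,235,27],[461,255,27],[542,275,27]],p); print(g.round().tolist())
u,v=np.clip(g[0].astype(int),70,[569,329]); a=cv2.resize(im[v-50:v+50,u-70:u+70],(560,400),interpolation=cv2.INTER_CUBIC)
print('crop org',u-70,v-50)
for yaw in (2.275,-.867):
    j=ik([625,-165,250],down(yaw)); print(yaw,None if j is None else np.round(j,2))
grip(1.0)
move_pose([625,-165,250],down(2.275))
im,p=snap('w4'); g=proj([[495,-276,16],[594,-192,22]],p); print(g.round().tolist(),read_state()['time_s'])
t=cv2.imread('pics/top2.png')
o=np.zeros((600,800,3),np.uint8); o[:400,:560]=a; o[400:600,:325]=cv2.resize(t,(325,200)); o[400:600,330:650]=cv2.resize(im,(320,200)); 
cv2.imwrite('pics/comb.png',o)
```

```text
[[307.0, 114.0], [313.0, -21.0], [335.0, 53.0]]
crop org 237 64
2.275 [ 0.88  0.56 -1.03  1.61  0.49  1.26  2.04]
-0.867 [ 0.44  0.39 -0.37  1.63  0.15  1.15 -0.83]
[[324.0, 29.0], [324.0, 143.0]] 14.625
```

View pics/comb.png

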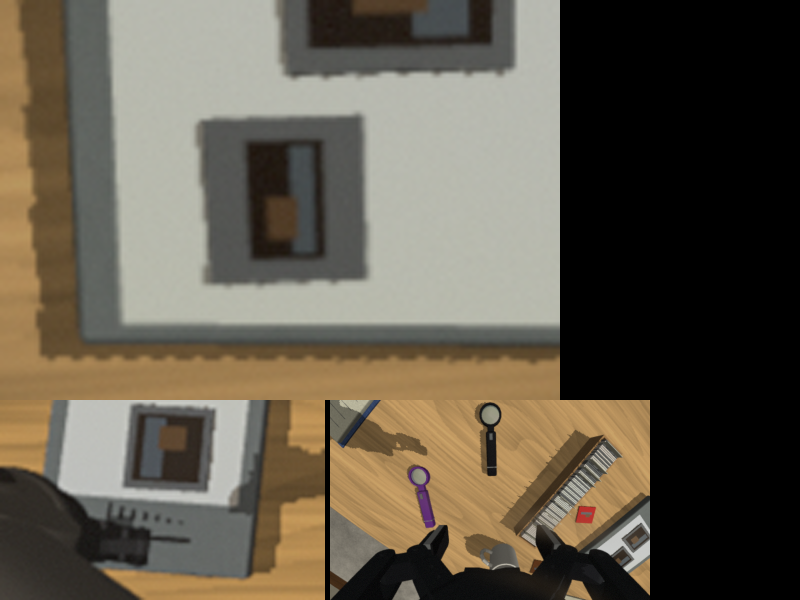

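View pics/w4.png

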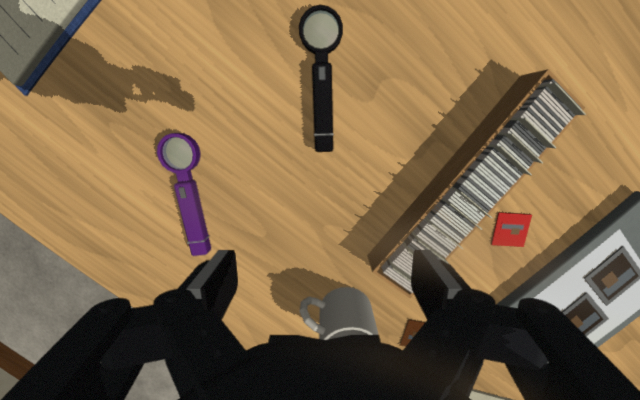

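The composite shows the small slide's picture centred at crop (286,200), which is wrist pixel (308.5,114). The magnifier in w4 has its lens at (321,29) and its tail at about (323.5,143). I'll convert these to positions with code and grasp.

Run:
```python
from h import *
p3=np.load('w3.npy',allow_pickle=True).item(); p4=np.load('w4.npy',allow_pickle=True).item(); t=camera_params('top')
sl=cast([[308.5,114]],p3,27.2)[0]; print('slide',sl.round(1),'top',cast(np.array([[270,131]])/3.4+[110,140],t,27.2).round(1))
print('slide size',np.linalg.norm(np.diff(cast(np.array([[200,118],[366,116],[366,280]])/4+[237,64],p3,27.2),axis=0),axis=1).round(1))
im=cv2.imread('pics/w4.png'); m=((im.max(2)<75)*255).astype(np.uint8); m[:, :285]=0; m[:,360:]=0; m[160:]=0
# handle bar: rows 70-145, black mask centroid per row
pts=[(np.mean(np.where(im[r,300:345].max(1)<50)[0])+300,r) for r in range(72,132,4)]
W=cast(pts,p4,22); c=W.mean(0); d=np.linalg.svd(W-c)[2][0]; d*=np.sign(-d[0])
# lens from white disc
g=((im[...,0]>110)&(abs(im[...,0].astype(int)-im[...,2])<45)).astype(np.uint8)*255; g[:, :295]=0; g[:,350:]=0; g[65:]=0
cs=max(cv2.findContours(g,0,2)[0],key=cv2.contourArea); (e,sz,_)=cv2.fitEllipse(cs); print('disc',e,sz)
L=cast([e],p4,12)[0]; Lt=cast(np.array([[692,268]])/4.4+[375,170],t,12)[0]
tail=cast([[323.5,144]],p4,22)[0]
print('lens',L.round(1),Lt.round(1),'yaw handle',np.arctan2(d[1],d[0]),'yaw tail-lens',np.arctan2(*(L-tail)[1::-1]),'len',np.linalg.norm((L-tail)[:2]))
print('lens off handle line',np.cross(d[:2],(L-c)[:2]))
print([np.round(x,1).tolist() for x in pts[::5]])
```

```text
slide [610.5 236.6  27.2] top [[609.3 235.9  27.2]]
slide size [51.3 49.6]
disc (320.99688720703125, 29.932044982910156) (32.006954193115234, 33.7546272277832)
lens [ 496.9 -279.    12. ] [ 494.8 -505.4   12. ] yaw handle -2.402997053036114 yaw tail-lens -2.4141530743655455 len 131.46443483719818
lens off handle line -1.6173855873869982
[[320.8, 72.0], [322.0, 92.0], [322.5, 112.0]]<stdin>:15: DeprecationWarning: Arrays of 2-dimensional vectors are deprecated. Use arrays of 3-dimensional vectors instead. (deprecated in NumPy 2.0)
```

Run:
```python
from h import *
yaw=-2.408; L=np.array([496.5,-278.]); u=np.array([np.cos(yaw),np.sin(yaw)]); H=L-76*u
S=np.array([610.5,236.6]); F=S-76*u
print('handle',H,'final',F)
for a in (yaw+np.pi/2,yaw+1.5*np.pi):
  for q in ([*H,120],[*H,4],[*H,150],[H[0]+60,30,150],[*F,150],[*F,51]):
    j=ik(q,down(a)); print(round(a,3),np.round(q),None if j is None else np.round(j,2))
a=yaw+np.pi/2; R=down(a)
move_pose([*H,120],R); move_linear([*H,4.5],100); grip(0.0,60); hold(0.2)
s=read_state(); print(s['width'],np.round(s['ee_pos'],1),np.round(s['wrist_force'],1))
move_linear([*H,30],60); hold(0.2); s=read_state()
print(s['width'],np.round(s['wrist_force'],1),np.round(s['ft_torque'],2),s['time_s'])
im=snapshot('side')[...,::-1]; cv2.imwrite('pics/side1.png',cv2.resize(im[200:350,220:420],None,fx=4,fy=4,interpolation=cv2.INTER_CUBIC))
cv2.imwrite('pics/top3.png',snapshot('top')[...,::-1])
```

```text
handle [ 552.95080628 -227.11477159] final [666.95080628 287.48522841]
-0.837 [ 553. -227.  120.] [ 0.54  0.44 -0.33  1.86  0.18  0.86 -0.71]
-0.837 [ 553. -227.    4.] [ 0.47  0.6  -0.24  1.92  0.22  0.65 -0.75]
-0.837 [ 553. -227.  150.] [ 0.56  0.41 -0.35  1.84  0.17  0.92 -0.71]
-0.837 [613.  30. 150.] [ 0.15  0.44 -0.39  1.8   0.2   0.94 -1.16]
-0.837 [667. 287. 150.] [-0.25  0.6  -0.36  1.53  0.23  1.05 -1.51]
-0.837 [667. 287.  51.] [-0.3   0.7  -0.29  1.59  0.24  0.89 -1.51]
2.304 [ 553. -227.  120.] [ 1.01  0.61 -0.97  1.84  0.6   1.01  2.09]
2.304 [ 553. -227.    4.] [ 0.91  0.75 -0.84  1.89  0.75  0.84  1.98]
2.304 [ 553. -227.  150.] [ 1.03  0.58 -1.    1.81  0.56  1.06  2.12]
2.304 [613.  30. 150.] [ 0.58  0.61 -1.    1.78  0.58  1.08  1.68]
2.304 [667. 287. 150.] [ 0.09  0.76 -0.94  1.5   0.64  1.21  1.36]
2.304 [667. 287.  51.] [ 0.06  0.85 -0.87  1.56  0.71  1.07  1.31]
0.27036577307205556 [ 553.1 -227.2    4.9] [-1.7  0.3  5.8]
0.26688772698249774 [ 0.6 -0.5 -1.3] [0.01 0.05 0.  ] 19.9417
```

View pics/side1.png

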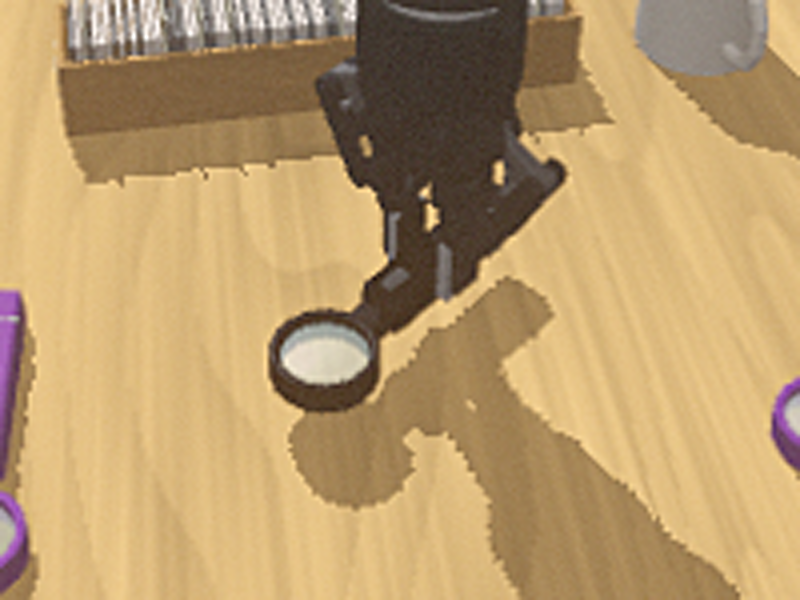

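The magnifier is clear of the desk and level, with the lens at crop (325,360), and the grip is firm (width 0.267, about 23 mm). I'll carry it over the file and check it in both fixed views before descending.

Run:
```python
from h import *
H=np.array([552.95,-227.11]); F=np.array([666.95,287.49])
move_linear([*H,150],120); move_linear([*F,150],130); move_linear([*F,90],80); hold(0.4)
s=read_state(); print(s['width'],np.round(s['ee_pos'],1),s['time_s'],np.round(s['wrist_force'],1))
L=np.array([610.5,236.6,85.1+16])
o=np.zeros((600,800,3),np.uint8)
for i,n in enumerate(('top','side')):
    im=snapshot(n)[...,::-1].copy(); cv2.imwrite(f'pics/{n}4.png',im)
    u,v=proj(L,camera_params(n))[0]; print(n,u,v); x,y=int(u)-40,int(v)-60
    print('org',x,y); o[:600,i*400:i*400+400]=cv2.resize(im[y:y+120,x:x+80],(400,600),interpolation=cv2.INTER_CUBIC)
cv2.imwrite('pics/c4.png',o)
```

```text
0.2652887560787077 [667.  287.5  90.3] 26.7 [-0.   0.2 -1.5]
top 180.58015146934648 171.04025904878077
org 140 111
side 322.1757984699221 138.32684118469382
org 282 78
```

View pics/c4.png

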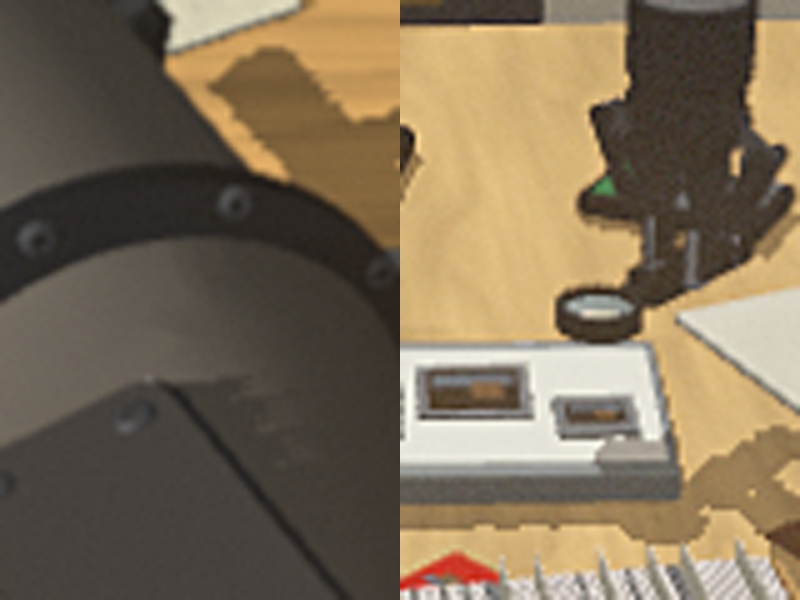

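The top view is occluded by the arm. The side view puts the rim's top centre at (321.8,138.6), against a predicted (322.2,138.3), so they agree. I'll cross-check the lens offset from the top picture taken at the pick, compare it with the slide in the side view, and then descend.

Run:
```python
from h import *
t=camera_params('top'); sd=camera_params('side')
im=cv2.imread('pics/top3.png').astype(int); u,v=proj([496.5,-278,37],t)[0].round().astype(int)
def disc(im,u,v,r):
    g=np.zeros(im.shape[:2],np.uint8); w=np.s_[v-r:v+r,u-r:u+r]; g[w]=((im[w][...,0]>95)&(abs(im[w][...,0]-im[w][...,2])<45))*255
    cs=max(cv2.findContours(g,0,2)[0],key=cv2.contourArea); return cv2.fitEllipse(cs)
e=disc(im,u,v,14); print('pred',u,v,e,cast([e[0]],t,37).round(1))
i0=cv2.imread('pics/top0.png').astype(int); e=disc(i0,429,231,14); print('before',e[:2],cast([e[0]],t,12).round(1))
print('slide side pred',proj([610.5,236.6,27.2],sd),'seen by eye 321.2,160.6')
print('slide from side',cast([[321.2,160.6]],sd,27.2).round(1),'lens from side',cast([[321.8,138.6]],sd,101.4).round(1))
F=[666.95,287.49]
move_linear([*F,52.1],40); hold(0.5)
s=read_state(); print(s['width'],np.round(s['ee_pos'],1),s['time_s'],np.round(s['wrist_force'],1))
im=snapshot('side')[...,::-1].copy(); cv2.imwrite('pics/c5.png',cv2.resize(im[120:200,230:370],None,fx=5.7,fy=5.7,interpolation=cv2.INTER_CUBIC))
print('pred rim top, bottom',proj([[610.5,236.6,63.2],[610.5,236.6,47.2]],sd).round(1).tolist())
```

```text
pred 431 230 ((427.2561950683594, 231.564208984375), (9.376852989196777, 16.773963928222656), 155.64430236816406) [[ 492.4 -269.5   37. ]]
before ((428.0019836425781, 230.75662231445312), (15.965293884277344, 17.356672286987305)) [[ 496.1 -277.5   12. ]]
slide side pred [[321.50748536 160.87972355]] seen by eye 321.2,160.6
slide from side [[609.8 238.5  27.2]] lens from side [[609.  234.1 101.4]]
0.2641176636064049 [666.9 287.5  52.1] 28.4 [ 0.5 -0.9 -1.7]
pred rim top, bottom [[321.8, 150.1], [321.7, 154.9]]
```

View pics/c5.png

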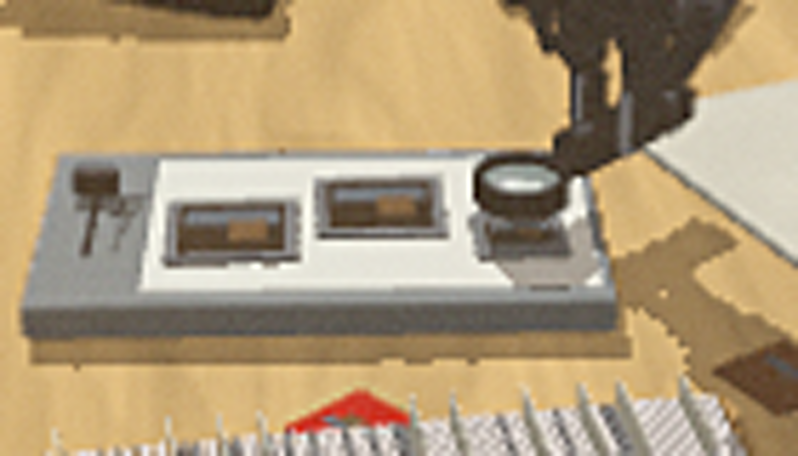

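The side view shows the rim at about (321,150.7), floating over the small slide with the dimmer cap at the far end of its slot. It suggests the lens may sit 1–4 mm towards -y, but that is within pixel error. I'll nudge +1.3 mm as a compromise, recheck that everything is steady, and hand in.

Run:
```python
from h import *
move_linear([667.3,288.8,52.1],20); hold(0.7)
s=read_state(); print(s['width'],np.round(s['ee_pos'],1),np.abs(s['qd']).max(),s['time_s'],np.round(s['wrist_force'],1))
im=snapshot('side').astype(int); o=cv2.cvtColor(cv2.imread('pics/side0.png'),cv2.COLOR_BGR2RGB).astype(int)
for n,r in (('file',np.s_[190:235,232:340]),('large',np.s_[148:172,255:310]),('mug',np.s_[172:218,385:415])): print(n,'mean/95% change',np.abs(im[r]-o[r]).mean().round(1),np.percentile(np.abs(im[r]-o[r]),95))
job_done()
```

```text
0.2644550812507955 [667.3 288.8  52.1] 0.0017151941348264041 29.4 [ 0.4 -0.2 -1.2]
file mean/95% change 5.9 11.0
large mean/95% change 6.2 10.0
mug mean/95% change 8.2 31.0
the job is handed in; nothing more can be done
```

I pushed the dimmer to its bright stop, then carried the black magnifier over the slide file and am holding it above the small slide. I handed the job in at 29.4 s; no verdict comes back.

- **Dimmer:** the push force rose only at the expected end of travel, reaching about 20 N. Afterwards the side view showed the cap at the far end of its slot.
- **Final hold:** by the arm's readings the rim is about 20 mm above the slide. The grip was steady, the joints were nearly still (0.002 rad/s), and the magnifier looked level in the side view.
- **Centring:** wrist and top measurements put the small picture at about (610.5, 236.6) mm, agreeing within about 1.5 mm. The side view suggested the lens sat 1–4 mm short in y, about its pixel error, so I moved it 1.3 mm that way. I did not measure the centring again after that.
- **What did not work:** the arm blocked the top view of the lens at the end, and the top picture of the lens at the pick was partly hidden by the gripper, so I ignored it. The last centring check rests on the side view alone.
- **Things left in place:** just before hand-in, the side view showed little change at the slide file or the large slides. The mug area changed somewhat more, probably from the arm's shadow, though I did not look at it closely. I did not compare the small slide's position at the end.

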